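# Set the burner under the chafing dish

### The arm

A 6-joint arm with a two-finger parallel gripper is mounted at the origin on the work surface. World frame = base frame: x ahead of the robot, y to its left, z up, the work surface at z = 0. Lengths are in m, angles in rad, forces in N, time in s.
With the tool pointing down it reaches from about 0.275 to 0.775 m from the base axis. Payload 14.6 kg.
Tool frame: the origin (TCP) lies midway between the tips of the shut fingers; the grasp point (between the pads) lies 19 mm behind it (grip_depth is the distance from the TCP to the grasp point, in m); z points along the fingers, y is the line along which they close (so a half turn about z gives the same grasp; the last joint's range is limited). The gripper opens to 85 mm and grips with 20 to 120 N. Pads are 22 mm wide; open, the fingers measure 114 mm over their backs; the gripper's body (76 mm by 85 mm) begins 54 mm behind the grasp point. The pads swing forward as they close: fully open they stand 13 mm farther back than shut.
Start: joints at [-0.155, 0.263, -0.048, 1.259, 0, 1.415], TCP at [0.525, -0, 0.199] pointing down, gripper open.
Joint ranges: [-2.65, 2.65], [-0.89, 1.7], [-1.18, 1.37], [-2.13, 2.11], [-1.35, 1.29], [-3.14, 3.14]. Speed limits (rad/s): [1.89, 1.89, 2.57, 2.79, 3.14, 3.14].

### API

Orientations are given as a 3x3 rotation matrix whose columns are the frame's x, y, z axes.
In Python, from plant import get_obs, camera, camera_params, close_job, grip_depth gives the robot as it stands. The module is installed in compiled form; this text tells all that it offers.
- The arm moves only by the tool drive_tool, never from a script. Its argument "moves" is a list of rows, each an object with "delta_pos": the shift along the tool's x, y, z in m, a list of three; "dr": the turn, a rotation vector about the tool's x, y, z in degrees, a list of three. A call has 1 to 10 rows; each row shifts and turns the commanded pose from where the row before left it, along the tool's axes as they then stand; what a row does not reach is not made up. A row lasts 1/8 s, in which the tool goes at most 62.5 mm and 10.7 degrees, less where a joint would pass 70% of its speed; a pose out of reach is approached as far as the arm can. A call with a gripper value outside its range is refused whole. "hand" is the opening in per cent of the stroke, from 0 (shut) to 100 (fully open), set as the call begins (left out, the last holds). The fingers move at their own pace and stop on an object; the grip force is fixed at half the most. Time passes only in rows, so rows that do not move let the fingers close. It gives the time, the measured TCP pose, the force, the opening and the grip force at its end, in the units of the state.
- get_obs(): the state, without advancing time (a new reading comes with each control period).
- camera(name): name is "scene" or "side" or "wrist"; returns the picture (480x640x3 uint8, red, green, blue); there is no depth.
- camera_params(name): a dict with "camera_matrix" (3x3 intrinsics, pixels), "world_to_cam" (4x4, takes a point from world to camera coordinates); the wrist camera has in their place "T_tool_cam" (4x4, takes a point from camera to tool coordinates, whose origin is the TCP and whose axes are the flange's). Camera axes: x right, y down, z forward; pixel columns grow to the right and rows downward; lengths in m; the calibration is good to about 2 mm. A picture is of the moment at which its call begins: read the wrist's pose just before it. camera_params takes no time and is no camera call.
- close_job(): hands the job in; it is judged then, once.
The state is a dict: "time_s": time; "joint_positions": joint angles; "qvel": joint speeds; "joint_efforts": joint torques, N m; "tool_pos": TCP position; "orientation": TCP orientation; "contact_force": force on the tool from outside, world axes, zero at the start; "moment": the same for the moment, N m; "opening": finger opening in m; "gripper_force": force on a finger pad.
Only numpy, scipy, OpenCV 4.12 (cv2) and the standard library are available. Lean on these libraries where they do the work, as an engineer would, in place of code of your own. Each camera call takes 0.05 s, during which the arm holds its last target. There are 200 camera calls.

### The job

Pick up the long-handled burner by its handle, slide it in under the chafing dish from the front and set it down on the plate of the burner rack, short of the round recess; then work it gently along the plate until its foot drops fully into the recess, and leave it sitting there level with the handle pointing out to the front. Keep the burner upright and clear of the pan above it, use a light touch rather than force, and do not bump the chafing dish or disturb the other things on the table.

Things in the scene. Friction and masses are not known exactly. Their poses are not given: they have to be found in the camera images.
- chafer: Chafing dish: stand of thin brass legs with a covered steel pan, 192 mm deep (x), 352 wide (y), 227 high. It does not move. Origin on the table under its centre; x points from its open front (robot's side) to its back, y to its left, z up. Legs 12 mm thick at x = +-85, y = +-168 mm; the front between them is open. A burner rack lies under the pan on its two side rails, see rack_nominal
- rack_nominal (a point): Chafer's centre at the height of the rack plate's top, 14 mm over the table. Plate fixed, 116 mm wide, with a round recess 65 mm wide and 6 mm deep; reaches 88 mm to front and 58 mm to back of the recess's centre. Turned-up sides 17 mm high, 86 mm apart, flared to 112 mm in front. Recess and plate are at y = 0 but up to 28 mm to front or back of this point: not measured, must be felt
- pan: Steel pan and cover of the chafing dish, fixed in the stand; origin and axes as chafer. Its flat underside is 90 mm over the table and reaches 86 mm to front and back of the centre and 165 mm to each side. From 142 mm up, the stand's frame and the pan's rim reach 96 mm to the front
- burner: Loose burner, 0.2 to 0.36 kg, balance point near the pot: round steel pot, 80 mm diameter, dark top, long black handle along its -x axis (z up). Origin at the centre of its underside. Stepped base: foot 60 mm diameter, 5 mm high; above it the pot, from 5 to 59 mm. Standing on the rack plate its origin is 14 mm over the table; with the foot down in the recess (2.5 mm play all round) 9 mm
- burner_grip (a point): Point on the burner's handle to grip: x = -178, y = 0, z = 38 mm in the burner's frame. The handle is level: a thin steel strap, then a black grip from x = -84 to -200 mm, 22 mm wide (y), 14 mm high (z), centred at z = 38 mm, with a flat end face at x = -200
- candle: Bystander: ivory pillar candle in an open glass cylinder of 90 mm diameter, 160 mm high; origin under its centre
- goblet: Bystander: stemmed wine glass, 76 mm in diameter, 190 mm high; origin under its centre
- plates: Bystander: stack of five small white plates, 130 mm in diameter, 44 mm high; origin under its centre
Not all that is in view belongs to the job. Leave any pink look-alike of the burner alone.

How it is judged:
By the outcome, as a careful person would: the job done as asked, in the order asked, and still so for the second after the job is handed in, with the robot touching nothing.
It also fails if it takes over 61 s, if anything falls off the work surface, if the arm or the gripper's body presses on something with over 40 N, if the wrist force passes 120 N, or if a joint passes its speed limit or range.

## Working session

There is one attempt and no reset: what is moved stays moved. The work goes in short steps, Python scripts to look and compute and a tool call to move; the robot and the scene stay as the last step left them, time stands still between calls to the robot, and variables do not carry over. Pictures are saved under pics/ and viewed, at most 10 in all, crops included, and the job is handed in when it is done.

Besides the shell and the picture viewer there is one more tool, called in YAML: its name, and indented under it one key for each argument. drive_tool: Moves the arm, as the interface text tells. Its arguments: {"type":"object","properties":{"moves":{"type":"array"},"hand":{"type":"number"}},"required":["moves"]}

```bash
mkdir -p pics
python3 - <<'E'
from plant import *
import cv2, numpy as np
np.set_printoptions(precision=4,suppress=True)
o=get_obs();print(o['tool_pos'],o['orientation'],o['opening'],grip_depth)
for n in ['scene','side','wrist']:
    cv2.imwrite(f'pics/{n}0.png',camera(n)[:,:,::-1]);print(n,camera_params(n))
E
```

```text
[0.5247 0.0001 0.1981] [[ 0.      1.     -0.0011]
 [ 1.     -0.      0.0002]
 [ 0.0002 -0.0011 -1.    ]] 0.08523300859901807 0.0187
scene {'camera_matrix': array([[546.8388,   0.    , 315.5843],
       [  0.    , 546.8388, 235.9733],
       [  0.    ,   0.    ,   1.    ]]), 'world_to_cam': array([[ 0.0753,  0.9971,  0.0083,  0.0734],
       [ 0.9463, -0.0688, -0.3158, -0.5432],
       [-0.3143,  0.0317, -0.9488,  1.6096],
       [ 0.    ,  0.    ,  0.    ,  1.    ]])}
side {'camera_matrix': array([[487.0388,   0.    , 319.7279],
       [  0.    , 487.0388, 232.1844],
       [  0.    ,   0.    ,   1.    ]]), 'world_to_cam': array([[ 0.2053,  0.9787,  0.0008,  0.0198],
       [ 0.9341, -0.1957, -0.2985, -0.5605],
       [-0.292 ,  0.062 , -0.9544,  1.5265],
       [ 0.    ,  0.    ,  0.    ,  1.    ]])}
wrist {'camera_matrix': array([[370.3103,   0.    , 314.1737],
       [  0.    , 370.3103, 234.5578],
       [  0.    ,   0.    ,   1.    ]]), 'T_tool_cam': array([[ 0.0015, -0.9639, -0.2662,  0.0679],
       [ 1.    ,  0.0014,  0.0005,  0.0006],
       [-0.0001, -0.2662,  0.9639, -0.176 ],
       [ 0.    ,  0.    ,  0.    ,  1.    ]])}
```

View pics/scene0.png

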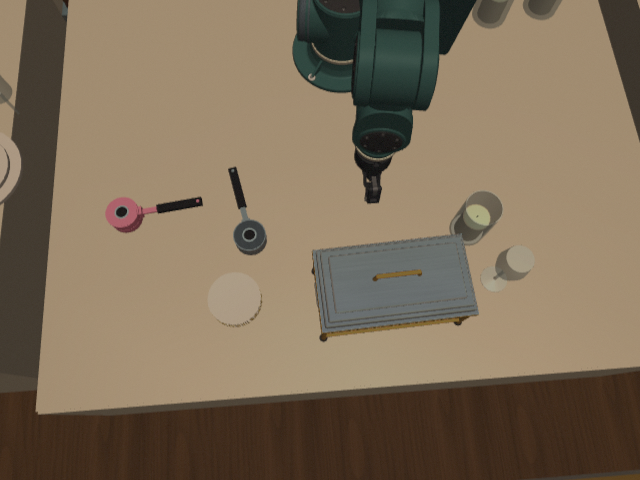

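View pics/side0.png

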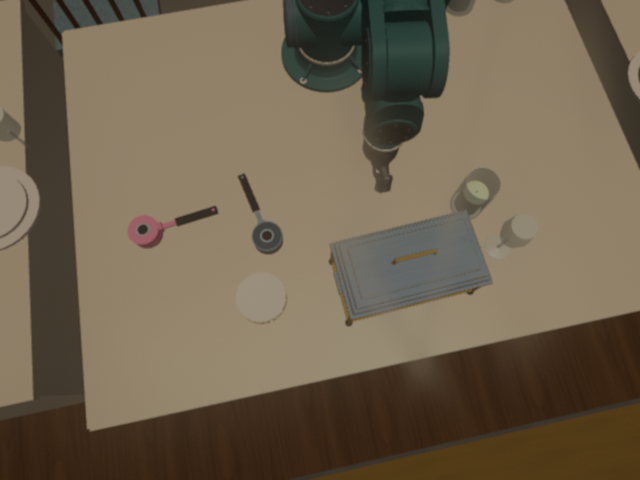

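Candidates for the burner are the steel pot at scene (250,236), with its black handle running up to (233,170), and the pink one at (123,213), which is the look-alike. I choose the steel one. The chafer is at about (395,285), the candle at (478,217), the goblet at (515,262) and the plates at (235,298). Next I check the choice in a close crop.

Run:
```python
import cv2, numpy as np
im=cv2.imread('pics/scene0.png')
cv2.imwrite('pics/crop1.png',cv2.resize(im[150:350,210:490],(798,570),interpolation=cv2.INTER_CUBIC))
```

```text
(no output)
```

View pics/crop1.png

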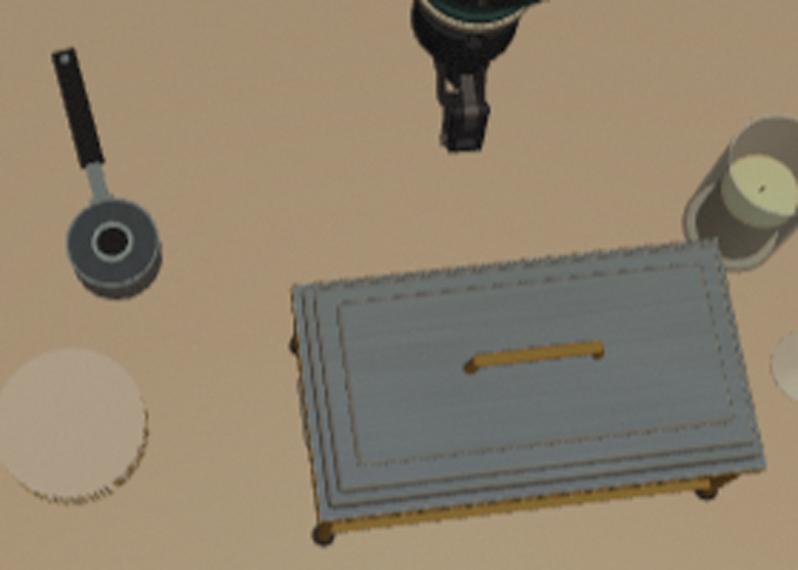

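The crop shows the steel pot with its ring at crop (113,241) and the black handle from (93,164) to (64,51). The chafer's back feet are at crop (323,535) and (707,493), and a front foot is at (295,347). Next I turn these into positions.

```bash
cat > h.py <<'E'
from plant import *
import cv2, numpy as np
np.set_printoptions(precision=4,suppress=True)
def ray(K,R,c,px,z):
    d=R@np.linalg.solve(K,[px[0],px[1],1.]); return c+d*(z-c[2])/d[2]
def fixed(n,px,z):
    p=camera_params(n);T=p['world_to_cam'];R=T[:3,:3].T
    return ray(p['camera_matrix'],R,-R@T[:3,3],px,z)
def wrist(px,z,pos,O):
    p=camera_params('wrist');T=p['T_tool_cam']
    return ray(p['camera_matrix'],O@T[:3,:3],pos+O@T[:3,3],px,z)
E
python3 - <<'E'
from h import *
s=lambda x,y:(210+x/2.85,150+y/2.85)
for n,box in [('scene',(215,160,275,260)),('side',(230,165,290,260))]:
    im=cv2.imread(f'pics/{n}0.png').astype(int);x0,y0,x1,y1=box
    m=(im[y0:y1,x0:x1].max(2)<45).astype(np.uint8)
    k,l,st,ce=cv2.connectedComponentsWithStats(m)
    for i in range(1,k):
        if st[i,4]>20:
            pt=cv2.minAreaRect(np.argwhere(l==i)[:,::-1].astype(np.float32)); c=ce[i]+[x0,y0]
            ys,xs=np.nonzero(l==i); v=cv2.fitLine(np.c_[xs,ys].astype(np.float32),2,0,.01,.01).ravel()
            a,b=c-v[:2]*20,c+v[:2]*20
            A,B=fixed(n,a,.045),fixed(n,b,.045);d=B-A
            print(n,c,pt[1],fixed(n,c,.045),np.degrees(np.arctan2(d[1],d[0])))
print('pot',fixed('scene',s(113,241),.059))
for n,L in [('scene',[s(323,535),s(707,493),s(295,347)]),('side',[(349,322),(471,291),(332,262)])]:
    P=np.array([fixed(n,q,.008) for q in L]);print(n,P,np.linalg.norm(P[0]-P[1]),np.linalg.norm(P[0]-P[2]))
    u=P[1]-P[0];a=np.arctan2(-u[0],u[1]);print('yaw',np.degrees(a),'centre',(P[0]+P[1])/2-.085*np.array([np.cos(a),np.sin(a),0]))
print('lid handle',fixed('scene',s(535,358),.225))
print('candle base',fixed('scene',(472,231),0))
E
```

```text
scene [237.1183 188.1111] (40.47164535522461, 7.40437650680542) [ 0.435  -0.3112  0.045 ] 11.714703878204887
scene [248.9867 234.2133] (8.497057914733887, 9.391485214233398) [ 0.5635 -0.2852  0.045 ] 95.49755568040854
pot [ 0.5694 -0.2822  0.059 ]
scene [[ 0.831  -0.1174  0.008 ]
 [ 0.8197  0.2176  0.008 ]
 [ 0.6633 -0.1291  0.008 ]] 0.3351668388355403 0.16807878117978017
yaw 1.9376833377142397 centre [0.7404 0.0472 0.008 ]
side [[ 0.8289 -0.1161  0.008 ]
 [ 0.8159  0.2194  0.008 ]
 [ 0.6627 -0.1253  0.008 ]] 0.33577639985339913 0.16648207104855595
yaw 2.2271655458764714 centre [0.7374 0.0483 0.008 ]
lid handle [0.7414 0.0439 0.225 ]
candle base [0.5816 0.2945 0.    ]
```

drive_tool:
  moves:
    - {"delta_pos":[-0.04,-0.016,0],"dr":[0,0,0]}
    - {"delta_pos":[-0.05,-0.02,0],"dr":[0,0,0]}
    - {"delta_pos":[-0.05,-0.02,0],"dr":[0,0,0]}
    - {"delta_pos":[-0.05,-0.02,0],"dr":[0,0,0]}
    - {"delta_pos":[-0.05,-0.02,0],"dr":[0,0,0]}
    - {"delta_pos":[-0.05,-0.02,0],"dr":[0,0,0]}
    - {"delta_pos":[-0.03,-0.014,0],"dr":[0,0,0]}
  hand: 100

```text
time_s: 1.02
tool_pos: [0.3938, -0.322, 0.1983]
orientation: [[0.002, 1.0, -0.0], [1.0, -0.002, 0.0], [0.0, -0.0, -1.0]]
contact_force: [1.1, 0.3, -0.5]
opening: 0.0851
gripper_force: 0.0
```

drive_tool:
  moves:
    - {"delta_pos":[0,0,0],"dr":[0,0,-10]}
    - {"delta_pos":[0,0,0],"dr":[0,0,-10]}
    - {"delta_pos":[0,0,0],"dr":[0,0,-10]}
    - {"delta_pos":[0,0,0],"dr":[0,0,-10]}
    - {"delta_pos":[0,0,0],"dr":[0,0,-10]}
    - {"delta_pos":[0,0,0],"dr":[0,0,-10]}
    - {"delta_pos":[0,0,0],"dr":[0,0,-10]}
    - {"delta_pos":[0,0,0],"dr":[0,0,-10]}
    - {"delta_pos":[0,0,0],"dr":[0,0,-10]}
    - {"delta_pos":[0,0,0],"dr":[0,0,-10]}

```text
time_s: 2.28
tool_pos: [0.3949, -0.3199, 0.1984]
orientation: [[-0.984, -0.179, -0.0], [-0.179, 0.984, 0.0], [0.0, 0.0, -1.0]]
contact_force: [0.9, 0.4, 0.1]
opening: 0.085
gripper_force: 0.0
```

drive_tool:
  moves:
    - {"delta_pos":[0,0,0.02],"dr":[0,0,-2]}
    - {"delta_pos":[0,0,0.02],"dr":[0,0,0]}
    - {"delta_pos":[0,0,0],"dr":[0,0,0]}
    - {"delta_pos":[0,0,0],"dr":[0,0,0]}

```text
time_s: 2.78
tool_pos: [0.3951, -0.3202, 0.1592]
orientation: [[-0.978, -0.208, 0.0], [-0.208, 0.978, -0.0], [-0.0, -0.0, -1.0]]
contact_force: [0.5, -0.1, 0.0]
opening: 0.0853
gripper_force: 0.0
```

Run:
```python
from h import *
o=get_obs();print(o['time_s'],o['tool_pos'],o['orientation'],o['joint_positions'],o['contact_force'])
cv2.imwrite('pics/w1.png',camera('wrist')[:,:,::-1])
```

```text
2.775 [ 0.3951 -0.3202  0.1592] [[-0.9782 -0.2078  0.0003]
 [-0.2078  0.9782 -0.0003]
 [-0.0002 -0.0003 -1.    ]] [-0.8413  0.2505 -0.1745  1.1454  0.     -1.0507] [ 0.4566 -0.0945  0.0129]
```

View pics/w1.png

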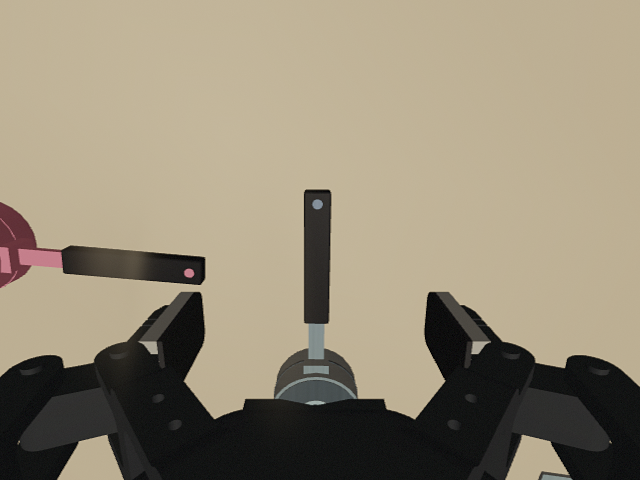

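The wrist view shows the black handle from its end at (317.5,192) to the strap at (316.5,323), with the pot below it. It is nearly aligned with the image column.

Run:
```python
from h import *
o=get_obs();p,O=o['tool_pos'],o['orientation']
a=wrist((317.5,192),.045,p,O);b=wrist((316.5,323),.045,p,O);d=b-a
print(a,b,np.linalg.norm(d),np.degrees(np.arctan2(d[1],d[0])),np.degrees(np.arctan2(-O[1,0],-O[0,0])))
u=d/np.linalg.norm(d); g=(a+b)/2-u*.036; g[2]=.019
print(g,O.T@(g-p))
```

```text
[ 0.3738 -0.3218  0.045 ] [ 0.4861 -0.2984  0.045 ] 0.1146925134061929 11.784344386076418 11.998868383141978
[ 0.3947 -0.3174  0.019 ] [-0.      0.003   0.1403]
```

drive_tool:
  moves:
    - {"delta_pos":[-0.002,0.003,0.03],"dr":[0,0,0]}
    - {"delta_pos":[0,0,0.04],"dr":[0,0,0]}
    - {"delta_pos":[0,0,0.04],"dr":[0,0,0]}
    - {"delta_pos":[0,0,0.02],"dr":[0,0,0]}
    - {"delta_pos":[0,0,0.01],"dr":[0,0,0]}
    - {"delta_pos":[0,0,0],"dr":[0,0,0]}
    - {"delta_pos":[0,0,0],"dr":[0,0,0]}

```text
time_s: 3.7
tool_pos: [0.3968, -0.3172, 0.0195]
orientation: [[-0.978, -0.208, 0.001], [-0.208, 0.978, -0.001], [-0.001, -0.001, -1.0]]
contact_force: [0.0, -0.3, 0.7]
opening: 0.0856
gripper_force: 0.0
```

drive_tool:
  moves:
    - {"delta_pos":[0,0,0],"dr":[0,0,0]}
    - {"delta_pos":[0,0,0],"dr":[0,0,0]}
    - {"delta_pos":[0,0,0],"dr":[0,0,0]}
    - {"delta_pos":[0,0,0],"dr":[0,0,0]}
    - {"delta_pos":[0,0,0],"dr":[0,0,0]}
    - {"delta_pos":[0,0,0],"dr":[0,0,0]}
    - {"delta_pos":[0,0,0],"dr":[0,0,0]}
    - {"delta_pos":[0,0,0],"dr":[0,0,0]}
  hand: 0

```text
time_s: 4.7
tool_pos: [0.3963, -0.3167, 0.0186]
orientation: [[-0.978, -0.208, -0.0], [-0.208, 0.978, -0.0], [0.0, -0.0, -1.0]]
contact_force: [-0.0, -0.1, 0.7]
opening: -0.0
gripper_force: 0.0
```

drive_tool:
  moves:
    - {"delta_pos":[0,0,-0.01],"dr":[0,0,0]}
    - {"delta_pos":[0,0,-0.015],"dr":[0,0,0]}
    - {"delta_pos":[0,0,-0.015],"dr":[0,0,0]}
    - {"delta_pos":[0,0,0],"dr":[0,0,0]}
    - {"delta_pos":[0,0,0],"dr":[0,0,0]}

```text
time_s: 5.32
tool_pos: [0.3962, -0.3165, 0.0584]
orientation: [[-0.978, -0.208, -0.0], [-0.208, 0.978, 0.0], [0.0, 0.0, -1.0]]
contact_force: [-0.6, 0.1, 0.5]
opening: -0.0001
gripper_force: 0.0
```

Run:
```python
from h import *
o=get_obs();print(o['time_s'],o['tool_pos'],o['opening'],o['contact_force'],o['moment'],o['gripper_force'])
w=camera('wrist')[:,:,::-1]; s=camera('scene')[140:280,190:300,::-1]
cv2.imwrite('pics/w2.png',np.hstack([w[:,:480],cv2.resize(s,(320,480))[:,:]]))
```

```text
5.325 [ 0.3962 -0.3165  0.0584] -8.851154342587028e-05 [-0.5897  0.1276  0.4895] [0.0006 0.0212 0.0456] 0.0
```

View pics/w2.png

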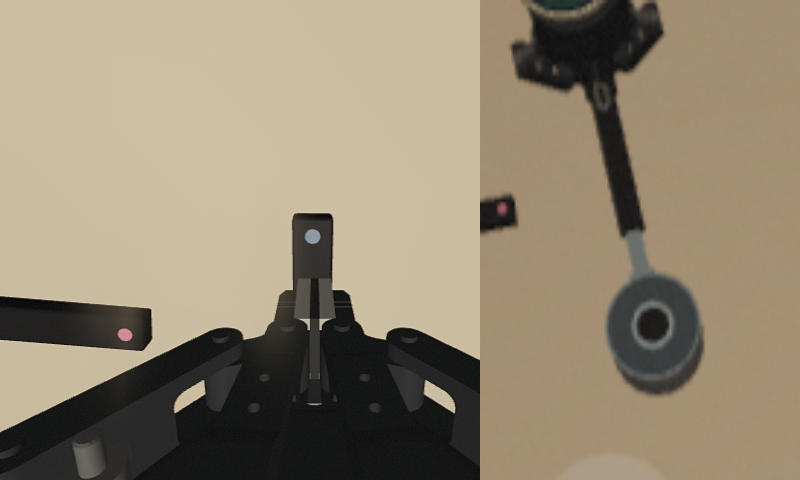

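The fingers shut on nothing: the opening is 0 and the handle end at (312,214) is still at table height. I check where the handle is now.

Run:
```python
from h import *
o=get_obs();p,O=o['tool_pos'],o['orientation']
for z in (.045,.085):
  a=wrist((312.5,214),z,p,O); l=wrist((293,240),z,p,O); r=wrist((332.5,240),z,p,O)
  print(z,a,np.linalg.norm(l-r),O.T@(a-p),O.T@((l+r)/2-p))
T=camera_params('scene');M=T['world_to_cam']
im=camera('scene');x0,y0=215,140
m=(im[y0:260,x0:275].max(2)<45).astype(np.uint8)
k,l,st,ce=cv2.connectedComponentsWithStats(m)
for i in range(1,k):
    if st[i,4]>20: print(ce[i]+[x0,y0],st[i])
```

```text
0.045 [ 0.3712 -0.3221  0.045 ] 0.021010701845827956 [ 0.0255 -0.0004  0.0131] [ 0.0114 -0.0003  0.0131]
0.085 [ 0.3627 -0.3237  0.085 ] 0.01656735928493645 [ 0.0342 -0.0002 -0.0269] [ 0.023  -0.0001 -0.0269]
[232.7198 163.7538] [  0   0  38  69 910]
[248.9863 234.1918] [29 90 11  9 73]
```

The burner has not moved (ring pixel unchanged), and the handle is where I thought. The pads likely ended too high on the handle. I retry deeper, closing in stages.

drive_tool:
  moves:
    - {"delta_pos":[0,0,0],"dr":[0,0,0]}
    - {"delta_pos":[0,0,0],"dr":[0,0,0]}
    - {"delta_pos":[0,0,0],"dr":[0,0,0]}
    - {"delta_pos":[0,0,0],"dr":[0,0,0]}
    - {"delta_pos":[0,0,0],"dr":[0,0,0]}
  hand: 60

```text
time_s: 6.1
tool_pos: [0.3964, -0.3167, 0.0586]
orientation: [[-0.978, -0.208, 0.0], [-0.208, 0.978, -0.0], [-0.0, -0.0, -1.0]]
contact_force: [0.4, -1.0, -0.7]
opening: 0.0511
gripper_force: 0.0
```

drive_tool:
  moves:
    - {"delta_pos":[0,0,0.016],"dr":[0,0,0]}
    - {"delta_pos":[0,0,0.02],"dr":[0,0,0]}
    - {"delta_pos":[0,0,0.01],"dr":[0,0,0]}
    - {"delta_pos":[0,0,0],"dr":[0,0,0]}
    - {"delta_pos":[0,0,0],"dr":[0,0,0]}

```text
time_s: 6.72
tool_pos: [0.3966, -0.317, 0.0131]
orientation: [[-0.978, -0.208, 0.001], [-0.208, 0.978, -0.001], [-0.0, -0.001, -1.0]]
contact_force: [-0.5, -0.4, -0.1]
opening: 0.051
gripper_force: 0.0
```

drive_tool:
  moves:
    - {"delta_pos":[0,0,0],"dr":[0,0,0]}
    - {"delta_pos":[0,0,0],"dr":[0,0,0]}
    - {"delta_pos":[0,0,0],"dr":[0,0,0]}
    - {"delta_pos":[0,0,0],"dr":[0,0,0]}
    - {"delta_pos":[0,0,0],"dr":[0,0,0]}
  hand: 20

```text
time_s: 7.35
tool_pos: [0.3963, -0.3167, 0.0126]
orientation: [[-0.978, -0.208, 0.0], [-0.208, 0.978, -0.0], [-0.0, -0.0, -1.0]]
contact_force: [0.6, -0.4, 0.1]
opening: 0.0171
gripper_force: 0.0
```

Run:
```python
from h import *
o=get_obs();print(o['time_s'],o['tool_pos'],o['opening'],o['contact_force'],o['moment'],o['gripper_force'])
w=camera('wrist')[:,:,::-1]
cv2.imwrite('pics/w3.png',cv2.resize(w[150:430,190:440],(750,570*840//855)))
```

```text
7.35 [ 0.3963 -0.3167  0.0126] 0.017113060658364317 [ 0.6377 -0.3578  0.1179] [-0.0524 -0.0178 -0.0267] 0.0
```

View pics/w3.png

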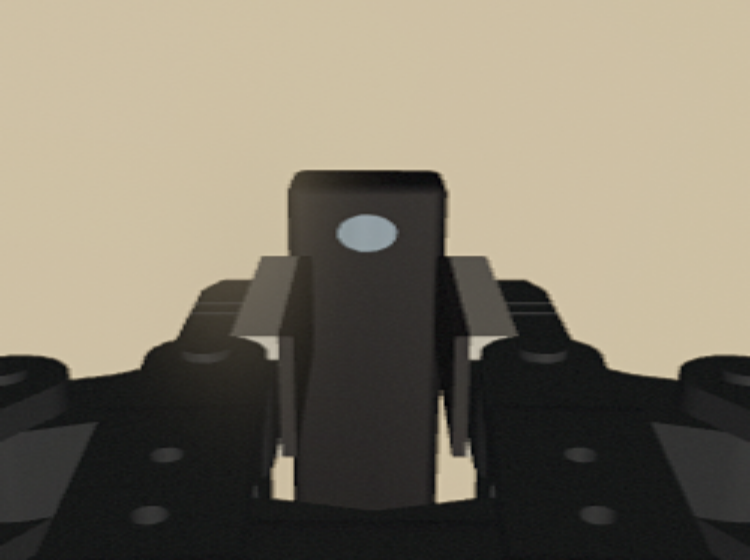

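The opening reads 17 mm with no force, and the pads overlap the 22 mm handle in the view. The pad tips, at row ~279, must sit about 35 mm behind the stated TCP, just above the handle. I open, go down in small steps watching the force, and close again.

drive_tool:
  moves:
    - {"delta_pos":[0,0,0],"dr":[0,0,0]}
    - {"delta_pos":[0,0,0],"dr":[0,0,0]}
    - {"delta_pos":[0,0,0],"dr":[0,0,0]}
    - {"delta_pos":[0,0,0.005],"dr":[0,0,0]}
    - {"delta_pos":[0,0,0.004],"dr":[0,0,0]}
    - {"delta_pos":[0,0,0],"dr":[0,0,0]}
  hand: 60

```text
time_s: 8.15
tool_pos: [0.3961, -0.3164, 0.0031]
orientation: [[-0.978, -0.208, -0.001], [-0.208, 0.978, 0.001], [0.0, 0.001, -1.0]]
contact_force: [-0.7, -0.4, -0.2]
opening: 0.0512
gripper_force: 0.0
```

drive_tool:
  moves:
    - {"delta_pos":[0,0,0.002],"dr":[0,0,0]}
    - {"delta_pos":[0,0,0.002],"dr":[0,0,0]}
    - {"delta_pos":[0,0,0],"dr":[0,0,0]}

```text
time_s: 8.52
tool_pos: [0.3963, -0.3166, -0.0005]
orientation: [[-0.978, -0.208, -0.0], [-0.208, 0.978, 0.0], [0.0, 0.0, -1.0]]
contact_force: [0.3, 0.2, 0.8]
opening: 0.0512
gripper_force: 0.0
```

drive_tool:
  moves:
    - {"delta_pos":[0,0,0.002],"dr":[0,0,0]}
    - {"delta_pos":[0,0,0.002],"dr":[0,0,0]}
    - {"delta_pos":[0,0,0.002],"dr":[0,0,0]}
    - {"delta_pos":[0,0,0],"dr":[0,0,0]}

```text
time_s: 9.02
tool_pos: [0.3962, -0.3166, -0.0066]
orientation: [[-0.978, -0.208, -0.0], [-0.208, 0.978, 0.0], [0.0, 0.0, -1.0]]
contact_force: [0.1, 0.8, -0.1]
opening: 0.0507
gripper_force: 0.0
```

drive_tool:
  moves:
    - {"delta_pos":[0,0,0.002],"dr":[0,0,0]}
    - {"delta_pos":[0,0,0.002],"dr":[0,0,0]}
    - {"delta_pos":[0,0,0.001],"dr":[0,0,0]}
    - {"delta_pos":[0,0,0],"dr":[0,0,0]}

```text
time_s: 9.52
tool_pos: [0.3963, -0.3166, -0.0115]
orientation: [[-0.978, -0.208, -0.0], [-0.208, 0.978, 0.0], [0.0, 0.0, -1.0]]
contact_force: [0.5, -0.3, -0.1]
opening: 0.0514
gripper_force: 0.0
```

The stated TCP is past the true fingertips, since there is no contact even at −11 mm. I lower 4 mm more and close.

drive_tool:
  moves:
    - {"delta_pos":[0,0,0.002],"dr":[0,0,0]}
    - {"delta_pos":[0,0,0.002],"dr":[0,0,0]}
    - {"delta_pos":[0,0,0],"dr":[0,0,0]}

```text
time_s: 9.9
tool_pos: [0.3962, -0.3166, -0.0156]
orientation: [[-0.978, -0.208, -0.0], [-0.208, 0.978, 0.0], [0.0, 0.0, -1.0]]
contact_force: [-1.1, -0.3, -1.0]
opening: 0.0513
gripper_force: 0.0
```

drive_tool:
  moves:
    - {"delta_pos":[0,0,0],"dr":[0,0,0]}
    - {"delta_pos":[0,0,0],"dr":[0,0,0]}
    - {"delta_pos":[0,0,0],"dr":[0,0,0]}
    - {"delta_pos":[0,0,0],"dr":[0,0,0]}
    - {"delta_pos":[0,0,0],"dr":[0,0,0]}
  hand: 0

```text
time_s: 10.52
tool_pos: [0.3964, -0.3168, -0.0154]
orientation: [[-0.978, -0.208, 0.0], [-0.208, 0.978, -0.0], [-0.0, -0.0, -1.0]]
contact_force: [-1.2, -1.7, 0.9]
opening: 0.0212
gripper_force: 59.4
```

Gripped: opening 21 mm, 59 N. I lift and check the sag.

drive_tool:
  moves:
    - {"delta_pos":[0,0,-0.005],"dr":[0,0,0]}
    - {"delta_pos":[0,0,-0.01],"dr":[0,0,0]}
    - {"delta_pos":[0,0,-0.02],"dr":[0,0,0]}
    - {"delta_pos":[0,0,-0.025],"dr":[0,0,0]}
    - {"delta_pos":[0,0,0],"dr":[0,0,0]}
    - {"delta_pos":[0,0,0],"dr":[0,0,0]}

```text
time_s: 11.28
tool_pos: [0.396, -0.3164, 0.044]
orientation: [[-0.978, -0.208, -0.001], [-0.208, 0.978, 0.0], [0.0, 0.001, -1.0]]
contact_force: [-0.9, -0.4, -2.5]
opening: 0.0211
gripper_force: 59.0
```

Run:
```python
from h import *
o=get_obs();p,O=o['tool_pos'],o['orientation'];print(o['time_s'],p,o['opening'],o['contact_force'],O.T@o['moment'],o['gripper_force'])
S=camera('scene');D=camera('side');W=camera('wrist')
np.savez('lift.npz',S=S,D=D,W=W)
a=cv2.resize(S[150:270,200:300,::-1],(400,480),interpolation=cv2.INTER_CUBIC);b=cv2.resize(D[160:280,220:320,::-1],(400,480),interpolation=cv2.INTER_CUBIC)
cv2.imwrite('pics/lift.png',np.hstack([a,b]))
```

```text
11.275 [ 0.396  -0.3164  0.044 ] 0.021135922776394228 [-0.8583 -0.4254 -2.4935] [-0.0086  0.4461 -0.0038] 59.02175009250641
```

View pics/lift.png

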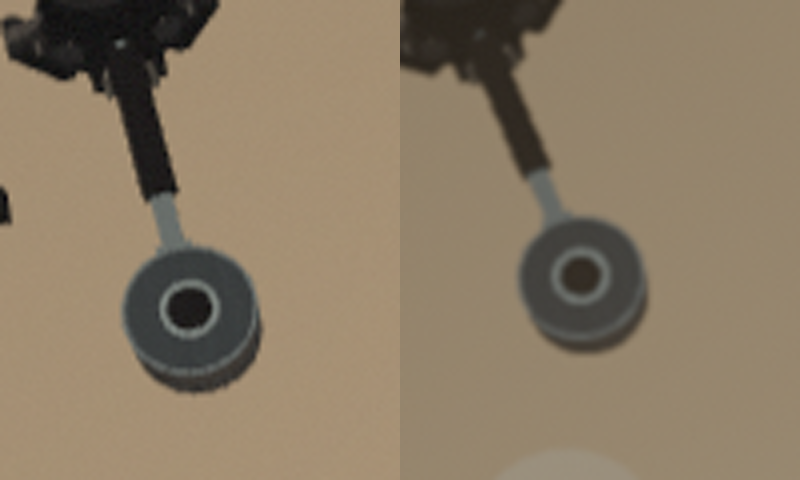

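The lifted pot's ring is at scene (247.2,227.0) and side (265.2,229.0). The burner hangs about straight, at 2.5 N and 0.45 Nm. I work out the sag and the path.

Run:
```python
from h import *
d=np.load('lift.npz')
def ring(im,x0,y0,x1,y1):
    m=(im[y0:y1,x0:x1].max(2)<48).astype(np.uint8);k,l,st,ce=cv2.connectedComponentsWithStats(m)
    return [(ce[i]+[x0,y0],st[i,4]) for i in range(1,k) if 25<st[i,4]<140]
def proj(n,P):
    p=camera_params(n);q=p['camera_matrix']@(p['world_to_cam']@np.r_[P,1])[:3];return q[:2]/q[2]
for n,I,b in [('scene',d['S'],(235,215,262,242)),('side',d['D'],(250,215,280,243))]:
    old=cv2.imread(f'pics/{n}0.png'); r0=ring(old,b[0],b[1],b[2]+8,b[3]+10); r1=ring(I,*b); print(n,r0,r1)
    if r0 and r1:
        P=fixed(n,r0[0][0],.059)
        for dz in (.04,.05,.0594,.065): print(dz,proj(n,P+[0,0,dz])-r1[0][0])
T=np.array([.740,.046]);a=np.radians(2.8);X=np.array([np.cos(a),np.sin(a)])
for t in (-.178-.30,-.178-.13,-.178-.04,-.178): print(t+.178,T+t*X)
```

```text
scene [(array([248.9867, 234.2133]), np.int32(75))] [(array([246.9268, 226.6341]), np.int32(82))]
0.04 [0.2939 2.3284]
0.05 [-0.1635  0.9685]
0.0594 [-0.5995 -0.3278]
0.065 [-0.8621 -1.1085]
side [] []
-0.3 [0.2626 0.0226]
-0.13 [0.4324 0.031 ]
-0.04000000000000001 [0.5223 0.0354]
0.0 [0.5622 0.0373]
```

Run:
```python
from h import *
def fit(n,corners,z):
    P=np.array([fixed(n,c,z)[:2] for c in corners]) # FR,FL,BL,BR
    c=P.mean(0);f=P[1]-P[0];b=P[2]-P[3];r=P[3]-P[0];l=P[2]-P[1]
    yw=lambda v:np.degrees(np.arctan2(-v[0],v[1])); xw=lambda v:np.degrees(np.arctan2(v[1],v[0]))
    print(n,z,c,'yaw',yw(f),yw(b),xw(r),xw(l),'size',[round(float(np.linalg.norm(q)),4) for q in (f,b,r,l)])
for n,roi in [('scene',(305,225,490,345)),('side',(322,200,500,330))]:
    im=cv2.imread(f'pics/{n}0.png');x0,y0,x1,y1=roi;c=im[y0:y1,x0:x1].astype(int)
    B,G,R=c[...,0],c[...,1],c[...,2]
    m=((B>R-2)&(c.max(2)>55)).astype(np.uint8)*255
    m=cv2.morphologyEx(m,cv2.MORPH_CLOSE,np.ones((7,7)));m=cv2.morphologyEx(m,cv2.MORPH_OPEN,np.ones((5,5)))
    cn=max(cv2.findContours(m,0,1)[0],key=cv2.contourArea)
    ap=cv2.approxPolyDP(cv2.convexHull(cn),6,True)[:,0]+[x0,y0];print(n,ap.tolist())
    if len(ap)==4:
        s=sorted(ap.tolist(),key=lambda q:q[0]);L=sorted(s[:2],key=lambda q:q[1]);Rr=sorted(s[2:],key=lambda q:q[1])
        for z in (.15,.17): fit(n,[L[0],Rr[0],Rr[1],L[1]],z)
    br=((R-B>70)&(R>90)).astype(np.uint8);k,l,st,ce=cv2.connectedComponentsWithStats(br)
    for i in range(1,k):
        if st[i,4]>40: print('brass',ce[i]+[x0,y0],st[i],fixed(n,ce[i]+[x0,y0],.222))
```

```text
scene [[461, 237], [477, 313], [322, 330], [314, 251]]
scene 0.15 [0.737  0.0469] yaw 1.5047137515401274 1.9892308684497055 1.272809955650073 2.3104905587499425 size [0.3438, 0.347, 0.1821, 0.1792]
scene 0.17 [0.7416 0.0435] yaw 1.5047137515401223 1.9892308684497126 1.2728099556500718 2.3104905587499656 size [0.3381, 0.3413, 0.1791, 0.1762]
brass [398.3873 273.7465] [ 71  45  45   9 142] [0.7367 0.0464 0.222 ]
brass [392.141  327.0064] [ 22  93 132  18 312] [0.8488 0.0195 0.222 ]
side [[470, 227], [488, 282], [400, 305], [387, 296], [377, 254], [391, 233], [432, 222]]
```

drive_tool:
  moves:
    - {"delta_pos":[-0.002,0.02,0],"dr":[0,0,0]}
    - {"delta_pos":[-0.005,0.04,0],"dr":[0,0,0]}
    - {"delta_pos":[-0.005,0.045,0],"dr":[0,0,0]}
    - {"delta_pos":[-0.005,0.045,0],"dr":[0,0,0]}
    - {"delta_pos":[-0.005,0.045,0],"dr":[0,0,0]}
    - {"delta_pos":[-0.005,0.045,0],"dr":[0,0,0]}
    - {"delta_pos":[-0.005,0.045,0],"dr":[0,0,0]}
    - {"delta_pos":[-0.005,0.04,0],"dr":[0,0,0]}
    - {"delta_pos":[-0.002,0.024,0],"dr":[0,0,0]}
    - {"delta_pos":[0,0,0],"dr":[0,0,0]}

```text
time_s: 12.68
tool_pos: [0.3605, 0.0346, 0.0443]
orientation: [[-0.978, -0.211, -0.001], [-0.211, 0.978, 0.001], [0.001, 0.001, -1.0]]
contact_force: [0.4, -0.9, -2.7]
opening: 0.0216
gripper_force: 59.2
```

drive_tool:
  moves:
    - {"delta_pos":[0,0,0.004],"dr":[0,0,3]}
    - {"delta_pos":[0,0,0.01],"dr":[0,0,4]}
    - {"delta_pos":[0,0,0.01],"dr":[0,0,3]}
    - {"delta_pos":[0,0,0.008],"dr":[0,0,0]}
    - {"delta_pos":[0,0,0.004],"dr":[0,0,0]}
    - {"delta_pos":[0,0,0],"dr":[0,0,0]}
    - {"delta_pos":[0,0,0],"dr":[0,0,0]}

```text
time_s: 13.55
tool_pos: [0.3621, 0.0328, 0.0088]
orientation: [[-0.999, -0.035, 0.0], [-0.035, 0.999, 0.0], [-0.0, 0.0, -1.0]]
contact_force: [-0.9, 0.2, -1.7]
opening: 0.0211
gripper_force: 59.1
```

Run:
```python
from h import *
o=get_obs();p,O=o['tool_pos'],o['orientation'];print(o['time_s'],p,np.degrees(np.arctan2(-O[1,0],-O[0,0])),o['contact_force'],O.T@o['moment'])
S=camera('scene');D=camera('side');np.savez('pre.npz',S=S,D=D)
cv2.imwrite('pics/pre.png',np.hstack([cv2.resize(S[130:280,290:440,::-1],(400,400),interpolation=cv2.INTER_CUBIC),cv2.resize(D[130:280,300:450,::-1],(400,400),interpolation=cv2.INTER_CUBIC)]))
```

```text
13.55 [0.3621 0.0328 0.0088] 2.019665625070323 [-0.8555  0.2098 -1.7291] [-0.049   0.4688  0.0497]
```

View pics/pre.png

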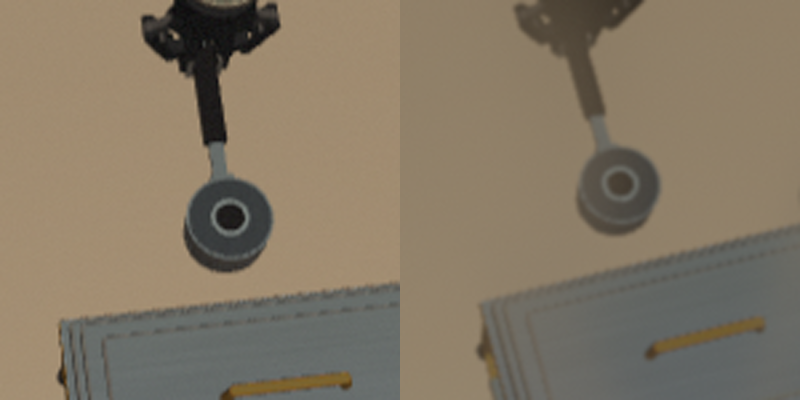

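In the pre-insert view the ring is at scene (376.2,211.4), the black grip runs from (370.6,183.6) up to (366,154), and the chafer front edge is about 20 px beyond the pot. I measure its line against the chafer axis.

Run:
```python
from h import *
d=np.load('pre.npz');o=get_obs();p=o['tool_pos']
zb=p[2]+.0154
def dark(im,x0,y0,x1,y1,lo,hi,th=48):
    m=(im[y0:y1,x0:x1].max(2)<th).astype(np.uint8);k,l,st,ce=cv2.connectedComponentsWithStats(m)
    return [ce[i]+[x0,y0] for i in range(1,k) if lo<st[i,4]<hi]
r=dark(d['S'],366,200,388,223,25,140);print(r)
pot=fixed('scene',r[0],zb+.059)
h=[]
for y in range(160,182,3):
    row=d['S'][y,358:382].max(1).astype(int);xs=np.nonzero(row<60)[0]+358;h.append(fixed('scene',(xs.mean(),y),zb+.045))
h=np.array(h);q=np.polyfit(h[:,0],h[:,1],1);print('handle yaw',np.degrees(np.arctan(q[0])),'y at pot',np.polyval(q,pot[0]),np.polyval(q,p[0]))
rs=dark(d['D'],373,188,393,210,20,150,70);print('side',rs,[fixed('side',x,zb+.059) for x in rs])
print('pot',pot,'expected',p[:2]+.176*np.array([np.cos(np.radians(2)),np.sin(np.radians(2))]))
C=np.array([.739,.0468]);a=np.radians(1.9)
print('line y at pot',C[1]+(pot[0]-C[0])*np.tan(a),'line at grip',C[1]+(p[0]-C[0])*np.tan(a))
```

```text
[array([375.88  , 210.9733])]
handle yaw 1.0707243068016372 y at pot 0.033527284860761807 0.03023060797045968
side [] []
pot [0.5385 0.0357 0.0832] expected [0.538  0.0389]
line y at pot 0.04014894394398932 line at grip 0.03429752764742762
```

drive_tool:
  moves:
    - {"delta_pos":[0,0.004,0.003],"dr":[0,0,0]}
    - {"delta_pos":[-0.01,0,0],"dr":[0,0,0]}
    - {"delta_pos":[-0.015,0,0],"dr":[0,0,0]}
    - {"delta_pos":[-0.015,0,0],"dr":[0,0,0]}
    - {"delta_pos":[-0.01,0,0],"dr":[0,0,0]}
    - {"delta_pos":[-0.01,0,0],"dr":[0,0,0]}
    - {"delta_pos":[0,0,0],"dr":[0,0,0]}

```text
time_s: 14.52
tool_pos: [0.4224, 0.0389, 0.0055]
orientation: [[-0.999, -0.035, 0.0], [-0.035, 0.999, -0.0], [-0.0, -0.0, -1.0]]
contact_force: [-0.8, -0.8, -3.4]
opening: 0.0211
gripper_force: 59.1
```

drive_tool:
  moves:
    - {"delta_pos":[-0.006,0,0],"dr":[0,0,0]}
    - {"delta_pos":[-0.006,0,0],"dr":[0,0,0]}
    - {"delta_pos":[-0.006,0,0],"dr":[0,0,0]}
    - {"delta_pos":[-0.006,0,0],"dr":[0,0,0]}
    - {"delta_pos":[0,0,0],"dr":[0,0,0]}

```text
time_s: 15.15
tool_pos: [0.4462, 0.0398, 0.0055]
orientation: [[-0.999, -0.035, 0.0], [-0.035, 0.999, 0.0], [-0.0, 0.0, -1.0]]
contact_force: [-0.7, 0.1, -2.7]
opening: 0.0209
gripper_force: 59.1
```

drive_tool:
  moves:
    - {"delta_pos":[-0.006,0,0],"dr":[0,0,0]}
    - {"delta_pos":[-0.006,0,0],"dr":[0,0,0]}
    - {"delta_pos":[-0.006,0,0],"dr":[0,0,0]}
    - {"delta_pos":[-0.006,0,0],"dr":[0,0,0]}
    - {"delta_pos":[0,0,0],"dr":[0,0,0]}

```text
time_s: 15.78
tool_pos: [0.4702, 0.0406, 0.0055]
orientation: [[-0.999, -0.035, 0.0], [-0.035, 0.999, -0.0], [-0.0, -0.0, -1.0]]
contact_force: [-0.1, -0.2, -2.8]
opening: 0.0214
gripper_force: 59.1
```

drive_tool:
  moves:
    - {"delta_pos":[-0.006,0,0],"dr":[0,0,0]}
    - {"delta_pos":[-0.006,0,0],"dr":[0,0,0]}
    - {"delta_pos":[-0.006,0,0],"dr":[0,0,0]}
    - {"delta_pos":[0,0,0],"dr":[0,0,0]}
    - {"delta_pos":[0,0,0.002],"dr":[0,0,0]}
    - {"delta_pos":[0,0,0.002],"dr":[0,0,0]}
    - {"delta_pos":[0,0,0],"dr":[0,0,0]}

```text
time_s: 16.65
tool_pos: [0.4875, 0.0412, 0.0014]
orientation: [[-0.999, -0.035, -0.0], [-0.035, 0.999, 0.0], [0.0, 0.0, -1.0]]
contact_force: [-0.1, -0.6, -2.0]
opening: 0.0211
gripper_force: 59.1
```

drive_tool:
  moves:
    - {"delta_pos":[0,0,0.001],"dr":[0,0,0]}
    - {"delta_pos":[0,0,0.001],"dr":[0,0,0]}
    - {"delta_pos":[0,0,0],"dr":[0,0,0]}

```text
time_s: 17.02
tool_pos: [0.4877, 0.0412, -0.0004]
orientation: [[-0.999, -0.035, 0.0], [-0.035, 0.999, 0.0], [-0.0, 0.0, -1.0]]
contact_force: [-1.1, -0.8, 1.0]
opening: 0.021
gripper_force: 59.3
```

Run:
```python
from h import *
o=get_obs();p,O=o['tool_pos'],o['orientation'];print(o['time_s'],p,o['contact_force'],O.T@o['moment'])
```

```text
17.025 [ 0.4877  0.0412 -0.0004] [-1.0866 -0.7549  0.9957] [ 0.0001  0.2551 -0.0524]
```

drive_tool:
  moves:
    - {"delta_pos":[0,0,0.001],"dr":[0,0,0]}
    - {"delta_pos":[0,0,0],"dr":[0,0,0]}

```text
time_s: 17.27
tool_pos: [0.4877, 0.0412, -0.0014]
orientation: [[-0.999, -0.035, 0.0], [-0.035, 0.999, 0.0], [-0.0, -0.0, -1.0]]
contact_force: [-1.3, -0.4, 2.1]
opening: 0.0208
gripper_force: 59.5
```

```bash
cat > st.py <<'E'
from h import *
o=get_obs();p,O=o['tool_pos'],o['orientation'];print(o['time_s'],p,O[:,2],o['contact_force'],O.T@o['moment'],o['gripper_force'])
E
python3 st.py
```

```text
17.275 [ 0.4877  0.0412 -0.0014] [ 0.0001  0.     -1.    ] [-1.2871 -0.4349  2.1278] [-0.0197  0.2713 -0.0202] 59.49981451034546
```

drive_tool:
  moves:
    - {"delta_pos":[-0.002,0,0],"dr":[0,0,0]}
    - {"delta_pos":[-0.003,0,0],"dr":[0,0,0]}
    - {"delta_pos":[-0.003,0,0],"dr":[0,0,0]}
    - {"delta_pos":[-0.003,0,0],"dr":[0,0,0]}
    - {"delta_pos":[-0.003,0,0],"dr":[0,0,0]}

```text
time_s: 17.9
tool_pos: [0.5019, 0.0417, -0.0014]
orientation: [[-0.999, -0.035, -0.0], [-0.035, 0.999, -0.0], [0.0, -0.0, -1.0]]
contact_force: [-2.3, 1.0, 1.3]
opening: 0.0211
gripper_force: 59.5
```

drive_tool:
  moves:
    - {"delta_pos":[-0.003,0,0],"dr":[0,0,0]}
    - {"delta_pos":[-0.003,0,0],"dr":[0,0,0]}
    - {"delta_pos":[-0.003,0,0],"dr":[0,0,0]}
    - {"delta_pos":[-0.003,0,0],"dr":[0,0,0]}
    - {"delta_pos":[-0.003,0,0],"dr":[0,0,0]}

```text
time_s: 18.52
tool_pos: [0.5169, 0.0422, -0.0014]
orientation: [[-0.999, -0.035, -0.0], [-0.035, 0.999, -0.0], [0.0, -0.0, -1.0]]
contact_force: [-1.8, 1.1, 2.0]
opening: 0.0214
gripper_force: 59.5
```

drive_tool:
  moves:
    - {"delta_pos":[-0.002,0,0],"dr":[0,0,0]}
    - {"delta_pos":[-0.002,0,0],"dr":[0,0,0]}
    - {"delta_pos":[-0.002,0,0],"dr":[0,0,0]}
    - {"delta_pos":[-0.002,0,0],"dr":[0,0,0]}

```text
time_s: 19.02
tool_pos: [0.5248, 0.0425, -0.0014]
orientation: [[-0.999, -0.035, -0.0], [-0.035, 0.999, -0.0], [0.0, -0.0, -1.0]]
contact_force: [-2.5, -0.5, 0.4]
opening: 0.0207
gripper_force: 59.5
```

```bash
python3 st.py
```

```text
19.025 [ 0.5248  0.0425 -0.0014] [-0. -0. -1.] [-2.5192 -0.5219  0.3687] [-0.0303  0.4052  0.024 ] 59.52111303806305
```

drive_tool:
  moves:
    - {"delta_pos":[-0.002,0,0],"dr":[0,0,0]}
    - {"delta_pos":[-0.002,0,0],"dr":[0,0,0]}

```text
time_s: 19.27
tool_pos: [0.5288, 0.0427, -0.0014]
orientation: [[-0.999, -0.035, -0.0], [-0.035, 0.999, 0.0], [0.0, 0.0, -1.0]]
contact_force: [-1.5, -0.0, 0.7]
opening: 0.0213
gripper_force: 59.5
```

drive_tool:
  moves:
    - {"delta_pos":[-0.002,0,0],"dr":[0,0,0]}
    - {"delta_pos":[-0.002,0,0],"dr":[0,0,0]}

```text
time_s: 19.52
tool_pos: [0.5328, 0.0428, -0.0014]
orientation: [[-0.999, -0.035, -0.0], [-0.035, 0.999, -0.0], [0.0, -0.0, -1.0]]
contact_force: [-2.2, 0.0, 1.1]
opening: 0.021
gripper_force: 59.5
```

```bash
python3 st.py
```

```text
19.525 [ 0.5328  0.0428 -0.0014] [-0. -0. -1.] [-2.2311  0.0288  1.0895] [0.004  0.4285 0.0376] 59.52043354511261
```

drive_tool:
  moves:
    - {"delta_pos":[-0.002,0,0],"dr":[0,0,0]}
    - {"delta_pos":[-0.002,0,0],"dr":[0,0,0]}

```text
time_s: 19.77
tool_pos: [0.5368, 0.043, -0.0014]
orientation: [[-0.999, -0.035, 0.0], [-0.035, 0.999, 0.0], [-0.0, 0.0, -1.0]]
contact_force: [-0.3, 0.2, -1.8]
opening: 0.021
gripper_force: 59.3
```

drive_tool:
  moves:
    - {"delta_pos":[-0.002,0,0],"dr":[0,0,0]}
    - {"delta_pos":[-0.002,0,0],"dr":[0,0,0]}

```text
time_s: 20.02
tool_pos: [0.5408, 0.0431, -0.0016]
orientation: [[-0.999, -0.035, -0.0], [-0.035, 0.999, 0.0], [0.0, 0.0, -1.0]]
contact_force: [0.3, 0.2, -2.3]
opening: 0.0209
gripper_force: 59.1
```

drive_tool:
  moves:
    - {"delta_pos":[-0.002,0,0],"dr":[0,0,0]}
    - {"delta_pos":[-0.002,0,0],"dr":[0,0,0]}

```text
time_s: 20.27
tool_pos: [0.5422, 0.0432, -0.0021]
orientation: [[-0.999, -0.035, -0.005], [-0.035, 0.999, -0.0], [0.005, -0.0, -1.0]]
contact_force: [-16.7, -2.0, 2.1]
opening: 0.021
gripper_force: 59.6
```

```bash
python3 st.py
```

```text
20.275 [ 0.5422  0.0432 -0.0021] [-0.0046 -0.0002 -1.    ] [-16.7141  -1.9995   2.1056] [0.2178 3.2625 0.0464] 59.57737147808075
```

The foot reached the recess: weight came back onto the gripper at x≈0.537–0.541, and then the far wall gave a 17 N push. I back off 3 mm and lower gently.

drive_tool:
  moves:
    - {"delta_pos":[0.003,0,0],"dr":[0,0,0]}
    - {"delta_pos":[0.002,0,0],"dr":[0,0,0]}
    - {"delta_pos":[0,0,0],"dr":[0,0,0]}

```text
time_s: 20.65
tool_pos: [0.5398, 0.043, -0.0013]
orientation: [[-0.999, -0.035, 0.0], [-0.035, 0.999, -0.0], [-0.0, -0.0, -1.0]]
contact_force: [-0.9, -0.2, -2.0]
opening: 0.021
gripper_force: 59.0
```

drive_tool:
  moves:
    - {"delta_pos":[0,0,0.001],"dr":[0,0,0]}
    - {"delta_pos":[0,0,0.001],"dr":[0,0,0]}
    - {"delta_pos":[0,0,0],"dr":[0,0,0]}

```text
time_s: 21.02
tool_pos: [0.5398, 0.043, -0.0035]
orientation: [[-0.999, -0.035, 0.0], [-0.035, 0.999, 0.0], [-0.0, 0.0, -1.0]]
contact_force: [1.0, -0.1, -1.4]
opening: 0.0206
gripper_force: 59.1
```

```bash
python3 st.py
```

```text
21.025 [ 0.5398  0.043  -0.0035] [ 0.0001  0.     -1.    ] [ 1.0008 -0.0873 -1.4231] [ 0.0819  0.3158 -0.062 ] 59.094672203063965
```

drive_tool:
  moves:
    - {"delta_pos":[0,0,0.001],"dr":[0,0,0]}
    - {"delta_pos":[0,0,0.001],"dr":[0,0,0]}
    - {"delta_pos":[0,0,0],"dr":[0,0,0]}

```text
time_s: 21.4
tool_pos: [0.5397, 0.043, -0.0054]
orientation: [[-0.999, -0.035, 0.0], [-0.035, 0.999, -0.0], [-0.0, -0.0, -1.0]]
contact_force: [-0.5, -0.6, -0.8]
opening: 0.021
gripper_force: 59.3
```

drive_tool:
  moves:
    - {"delta_pos":[0,0,0.001],"dr":[0,0,0]}
    - {"delta_pos":[0,0,0],"dr":[0,0,0]}

```text
time_s: 21.65
tool_pos: [0.5397, 0.043, -0.0064]
orientation: [[-0.999, -0.035, 0.0], [-0.035, 0.999, -0.0], [-0.0, -0.0, -1.0]]
contact_force: [-1.4, 0.1, 1.7]
opening: 0.0209
gripper_force: 59.6
```

```bash
python3 st.py
```

```text
21.65 [ 0.5397  0.043  -0.0064] [ 0.0001 -0.     -1.    ] [-1.4261  0.1254  1.7461] [ 0.014   0.2457 -0.0258] 59.56112086772919
```

The burner is seated at 9 mm height, with the bottom felt. I release and retreat upward.

drive_tool:
  moves:
    - {"delta_pos":[0,0,0],"dr":[0,0,0]}
    - {"delta_pos":[0,0,0],"dr":[0,0,0]}
    - {"delta_pos":[0,0,0],"dr":[0,0,0]}
    - {"delta_pos":[0,0,0],"dr":[0,0,0]}
    - {"delta_pos":[0,0,0],"dr":[0,0,0]}
  hand: 70

```text
time_s: 22.28
tool_pos: [0.5397, 0.043, -0.0064]
orientation: [[-0.999, -0.035, -0.0], [-0.035, 0.999, 0.0], [0.0, 0.0, -1.0]]
contact_force: [-0.3, 0.4, 0.5]
opening: 0.0601
gripper_force: 0.0
```

drive_tool:
  moves:
    - {"delta_pos":[0,0,-0.005],"dr":[0,0,0]}
    - {"delta_pos":[0,0,-0.015],"dr":[0,0,0]}
    - {"delta_pos":[0,0,-0.03],"dr":[0,0,0]}
    - {"delta_pos":[0,0,-0.04],"dr":[0,0,0]}
    - {"delta_pos":[0.02,0,-0.04],"dr":[0,0,0]}
    - {"delta_pos":[0.03,0,-0.02],"dr":[0,0,0]}
    - {"delta_pos":[0,0,0],"dr":[0,0,0]}
    - {"delta_pos":[0,0,0],"dr":[0,0,0]}

```text
time_s: 23.28
tool_pos: [0.4901, 0.0413, 0.1435]
orientation: [[-0.999, -0.035, 0.0], [-0.035, 0.999, -0.0], [-0.0, -0.0, -1.0]]
contact_force: [0.7, -0.5, -0.5]
opening: 0.0602
gripper_force: 0.0
```

Run:
```python
from h import *
o=get_obs();p,O=o['tool_pos'],o['orientation'];print(o['time_s'],p,o['contact_force'],o['opening'])
W=camera('wrist');S=camera('scene');np.savez('end.npz',W=W,S=S,p=p,O=O)
cv2.imwrite('pics/end.png',np.hstack([cv2.resize(W[:,:,::-1],(480,360)),cv2.resize(S[130:350,200:395,::-1],(319,360))]))
```

```text
23.275 [0.4901 0.0413 0.1435] [ 0.7027 -0.5299 -0.5113] 0.06015932031944342
```

View pics/end.png

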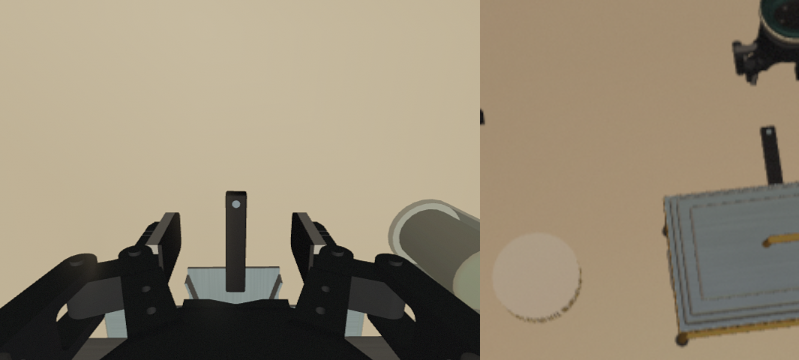

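The handle lies straight and centred between the rack's turned-up sides, with its end at wrist (314.5,256) and the strap at about (314.5,388). I check the level once by the handle's apparent length.

Run:
```python
from h import *
d=np.load('end.npz');W=d['W'];p,O=d['p'],d['O']
col=W[:,308:322].mean(1).max(1);ys=[y for y in range(240,400) if col[y]<75];print(min(ys),max(ys))
def wd(y):
    xs=[x for x in range(285,345) if W[y,x].max()<75];return min(xs),max(xs)+1
for y in (290,320,350,375):
    l,r=wd(y);L=wrist((l,y),.054,p,O);R=wrist((r,y),.054,p,O);print(y,l,r,np.linalg.norm(L-R),(L+R)/2)
a=wrist((314.5,min(ys)),.054,p,O);b=wrist((314.5,max(ys)+1),.054,p,O);print(a,b,np.linalg.norm(b-a))
```

```text
255 388
290 301 328 0.0209435540626831 [0.5413 0.044  0.054 ]
320 301 328 0.02144404378857125 [0.567  0.0449 0.054 ]
350 301 327 0.021155405309305788 [0.5941 0.0455 0.054 ]
375 301 327 0.021596002874397707 [0.6176 0.0464 0.054 ]
[0.5127 0.0429 0.054 ] [0.6312 0.0473 0.054 ] 0.11864056558531427
```

```bash
python3 -c "
from plant import close_job
print(close_job())"
```

```text
the job is handed in; nothing more can be done
None
```

The burner was set on the plate short of the recess, slid in until its foot dropped to the felt bottom (9 mm), and released level with its handle to the front; the job was handed in at about 23 s.

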